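Reset the swing fence of a mitre board

TASK

Loosen the clamp knob on the mitre board's swinging arm, swing the arm round until its pointer lines up with the little steel clip on the disc's rim, then retighten the knob firmly by hand without forcing it. Do not drag the arm while it is still clamped, do not shift the clip, and leave the cup, the jar and the brush alone.

Things in the scene. Friction and masses are not known exactly. Their poses are not given: they have to be found in the camera images.
- board: square plywood board 420 x 420 x 18 mm, fixed to the table, with a flat aluminium disc (radius 180 mm, top 22 mm above the table) on it, engraved every 15 degrees on the side towards the robot. Origin at the underside's centre, under the arm's pivot; z up; its -x side roughly faces the robot.
- pivot (a point): top of the round steel pivot cap (36 mm across, 46 mm above the table), on the arm's vertical swing axis at the board's centre.
- fence (a joint): swing angle of the arm about the vertical pivot, rad, positive counter-clockwise seen from above; at 0 the arm points along the board's -x. Range -1.3 to 1.3. When loose it turns with about 0.15 N m and stays where it is left; clamped, it holds fast.
- handle (a point): top centre of the upright round wooden handle on the arm: 23 mm across, 42 mm high, its top 80 mm above the table, 140 mm from the pivot axis, on the arm's centre line. The arm is a dark steel bar 44 mm wide, its top 38 mm above the table, reaching 161 mm from the pivot.
- pointer (a point): tip of the thin steel pointer at the arm's outer end, 177 mm from the pivot axis, 27 mm above the table, on the arm's centre line.
- index (a point): inner tip of the steel index clip (a block 24 x 12 x 12 mm, stuck to the disc's rim, top 34 mm above the table), 177 mm from the pivot axis: the pointer's tip comes to this same point when the arm is at the mark. From the start position, the arm has to swing counter-clockwise seen from above, by 0.3 to 1.15 rad.
- knob: clamp knob on the arm, 65 mm from the pivot axis, between pivot and handle: black plastic wing bar 52 mm long, 14 mm wide, 34 mm tall on a steel collar 20 mm across. Origin on its vertical axis, about 65 mm above the table; the bar reaches from 15 mm below the origin to 19 mm above it. x along the bar, z up. Counter-clockwise from above loosens. While loose, a sideways push on it swings the arm.
- cup: white bisque cup, 76 mm across, 85 mm tall, standing on the table left of the board (bystander). Origin at the underside's centre.
- jar: amber glass glaze jar, 68 mm across, 95 mm tall, on the table right of the board (bystander). Origin at the underside's centre.
- brush: long-handled brush lying on the table right of the board, nearer the robot than the jar (bystander). Origin at the underside's centre.
- knob_top (a point): top centre of the knob's bar, about 84 mm above the table. The knob rises 2.5 mm per rad of loosening and sinks as it tightens. The bar's direction says nothing about tightness: at the start it is clamped by an unknown amount and comes free within 0.05 to 0.9 rad of loosening. Let go, it stays where it is. Hold it with a firm grip (about 45 N).
- stud (a point): foot of the knob's clamp stud, hidden under the arm. Thread friction is 0.3 N m in motion; held still after a small turn (0.05 to 0.1 rad) the knob's moment about its axis reads 0 to 0.18 N m while free. Once the stud meets the disc this rises by about 0.003 N m per N of clamp force. Firm is a rise of 0.2 to 0.3 N m, 0.6 to 0.85 rad past touching; over 150 N is overtightened.

How it is judged:
On the way, in this order (a step that is already met when the one before it is completed fails the run):
1. the clamp knob is loosened: it no longer presses on the disc (contact force between knob and board below 3 N), for 0.2 s.
2. the arm's pointer is brought to the clip while the clamp is loose (horizontal distance between pointer and index below 0.006 m and contact force between knob and board below 20 N), for 0.2 s.
At the end, for the whole second after the job is handed in: The pointer's tip stands within 5 mm (about 1.6 degrees) of the clip's tip, the knob presses on the disc with more than 50 N, the arm is at rest and everything is released (horizontal distance between pointer and index below 0.005 m and contact force between knob and board above 50 N and velocity of joint fence between -0.02 and 0.02 rad/s); the robot touches nothing.
It fails at once if the clamp is overtightened (more than 150 N) (contact force between knob and board above 150 N).
It fails at once if the arm is dragged round, away from the mark, while it is still clamped (contact force between knob and board above 20 N and (velocity of joint fence above 0.3 rad/s or velocity of joint fence below -0.3 rad/s) and horizontal distance between pointer and index above 0.02 m).
It fails at once if the clip is shifted (5 mm) (distance of index from where it was at the start of the episode above 0.005 m).
It fails at once if the cup, the jar or the brush is disturbed (20 mm) (distance of any of cup, jar, brush from where it was at the start of the episode above 0.02 m).
It also fails if it takes over 72 s, if anything falls off the work surface, if the arm or the gripper's body presses on something with over 40 N, if the wrist force passes 120 N, or if a joint passes its speed limit or range.

ROBOT

A 7-joint arm with a two-finger parallel gripper is mounted at the origin on the work surface. World frame = base frame: x ahead of the robot, y to its left, z up, the work surface at z = 0. Lengths are in m, angles in rad, forces in N, time in s.
With the tool pointing down it reaches from about 0.425 to 0.825 m from the base axis. Payload 3.6 kg.
Tool frame: the origin (TCP) lies where the fingers leave the gripper's body, on its centre line; the fingertips stand 73 mm ahead of it and the grasp point (between the pads) lies 54 mm ahead of it; x points along the fingers, y is the direction in which the jaws open and shut, and the axes are right-handed (so a half turn about x gives the same grasp; the last joint's range is limited). The gripper opens to 85 mm and grips with 20 to 120 N. Pads are 22 mm wide; open, the fingers measure 114 mm over their backs; the gripper's body (76 mm by 85 mm) begins 54 mm behind the grasp point. The pads swing forward as they close: fully open they stand 13 mm farther back than shut.
Start: joints at [1.091, 0.615, -0.013, 1.423, 0.008, 1.103, -0.04], TCP at [0.285, -0.584, 0.304] pointing down, gripper open.
Joint ranges: [-3.12, 3.12], [-0.3, 2.06], [-1.34, 1.32], [0.26, 2.42], [-1.36, 4.5], [0.01, 1.98], [-2.84, 2.84]. Speed limits (rad/s): [2.79, 2.79, 3.14, 3.14, 3.14, 3.14, 3.14].

INTERFACE

Orientations are given as a unit quaternion [x, y, z, w].
In Python, from station import arm, snapshot, camera_info, ticket gives the robot as it stands. Calls block until the motion is done:
- arm.movep(position, orientation): joint-space move of the TCP to a pose.
- arm.line_to(position, velocity=0.15, ori=None): straight line of the TCP; ori=None keeps the orientation; velocity is the mean speed in m/s.
- arm.move_j(angles): joint-space move.
- arm.move_gripper(opening, effort=None): opening from 0.0 (shut) to 1.0 (fully open); effort is the grip in N (None keeps the last); returns when the fingers have stopped.
- arm.pause(seconds).
- arm.ik(position, orientation): joint angles nearest the present ones, or None.
- snapshot(name): name is "side" or "top"; returns the picture (480x640x3 uint8, blue, green, red); there is no depth.
- camera_info(name): a dict with "fx", "fy", "cx", "cy" (pixels), "R" (3x3) and "t" (3): a world point X has camera coordinates R X + t. Camera axes: x right, y down, z forward; pixel columns grow to the right and rows downward; lengths in m; the calibration is good to about 2 mm. A picture is of the moment at which its call begins. camera_info takes no time and is no camera call.
A pose or a line that the arm cannot do raises arm.MotionError and nothing moves.
- ticket.finish_job(): hands the job in, once; it reports no verdict.
Readings, each from a call of its own:
- arm.read_time(): time.
- arm.read_joint_positions(): joint angles.
- arm.read_dq(): joint speeds.
- arm.read_effort(): joint torques, N m.
- arm.read_tool_pos(): TCP position.
- arm.read_eef_rot(): TCP orientation.
- arm.read_ft_force(): force on the tool from outside, world axes, zero at the start.
- arm.read_wrist_torque(): the same for the moment, N m.
- arm.read_opening(): opening from 0.0 (shut) to 1.0 (fully open).
Only numpy, scipy, OpenCV 4.12 (cv2) and the standard library are available. Lean on these libraries where they do the work, as an engineer would, in place of code of your own. Each camera call takes 0.05 s, during which the arm holds its last target. There are 200 camera calls.

## Working session

There is one attempt and no reset: what is moved stays moved. The work goes in short steps, each a Python script; the robot and the scene stay as the last script left them, time stands still between calls to the robot, and variables do not carry over. Pictures are saved under pics/ and viewed, about 8 in all and at most 12, crops included, and the job is handed in when it is done.

```bash
ls; mkdir -p pics
python3 - <<'E'
from station import arm, snapshot, camera_info
import cv2
for n in("top","side"):
    im=snapshot(n); cv2.imwrite(f"pics/{n}0.png",im); c=camera_info(n); print(n,c)
print(arm.read_eef_rot(),arm.read_wrist_torque(),arm.read_time())
E
```

```text
pics
top {'fx': 570.4247578800667, 'fy': 570.4247578800667, 'cx': 313.94498001052585, 'cy': 240.33461046669976, 'R': array([[ 0.07109671, -0.99746033,  0.0042599 ],
       [-0.97453276, -0.0703718 , -0.21291715],
       [ 0.21267618,  0.0109863 , -0.97706097]]), 't': array([-0.0576176 ,  0.55979901,  1.13806109])}
side {'fx': 532.6837400794724, 'fy': 532.6837400794724, 'cx': 325.15531240942005, 'cy': 235.41170924339528, 'R': array([[-0.90779694, -0.41934774,  0.00722434],
       [-0.31049773,  0.66038125, -0.68373077],
       [ 0.28195014, -0.62293184, -0.7296986 ]]), 't': array([0.50419104, 0.23889773, 1.0081472 ])}
[-0.68879482 -0.15989207  0.68916542 -0.15826319] [-3.42599586e-03  9.28457966e-05  2.02411154e-02] 0.1
```

View pics/top0.png

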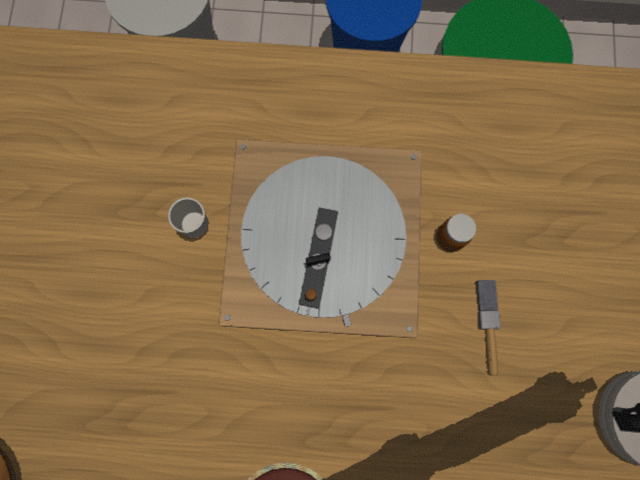

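View pics/side0.png

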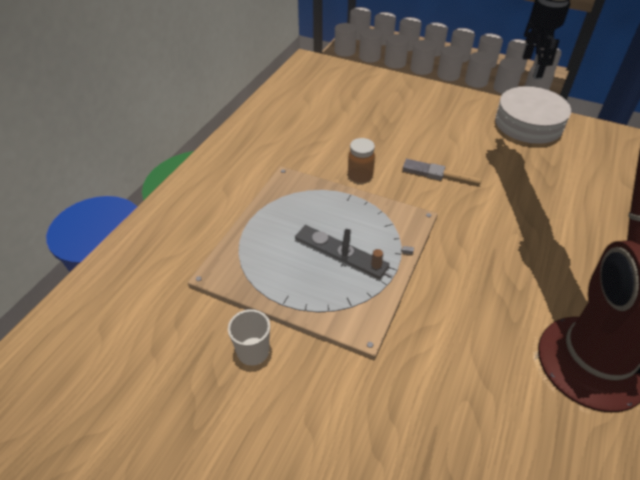

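The scene is clear: pivot at about (324,232), knob (318,259), handle (311,295) and clip (346,320) in the top view. I'll enlarge both views next.

Run:
```python
import cv2
def crop(n,x0,y0,w,h,s):
    im=cv2.imread(f"pics/{n}0.png")[y0:y0+h,x0:x0+w]
    im=cv2.resize(im,None,fx=s,fy=s,interpolation=cv2.INTER_CUBIC)
    for k in range(0,w,10): cv2.putText(im,str(x0+k),(k*s,8),0,.3,(0,0,255)); cv2.line(im,(k*s,10),(k*s,16),(0,0,255))
    for k in range(0,h,10): cv2.putText(im,str(y0+k),(0,k*s+4),0,.3,(0,0,255)); cv2.line(im,(20,k*s),(26,k*s),(0,0,255))
    cv2.imwrite(f"pics/{n}0c.png",im)
crop("top",280,200,90,130,4.6.__int__()); crop("side",285,220,133,75,6)
```

```text
(no output)
```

View pics/top0c.png

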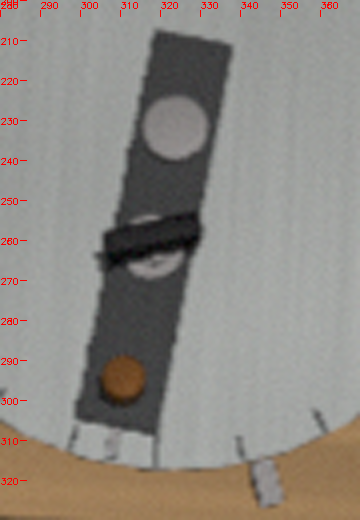

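View pics/side0c.png

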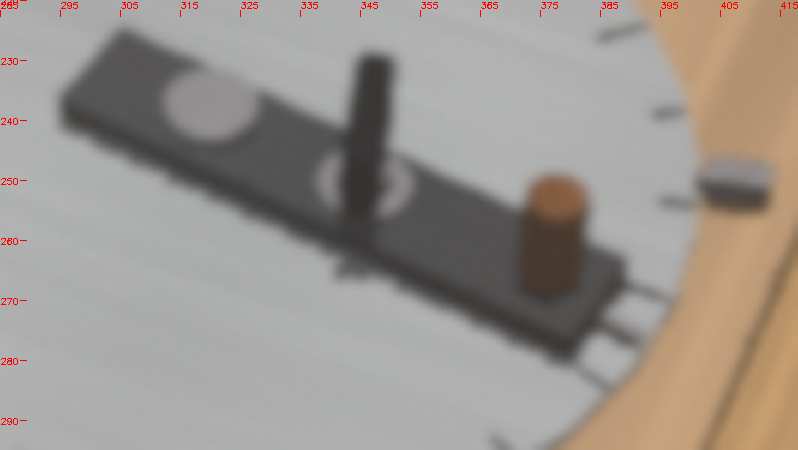

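Top view: pivot (323.8,232), knob top about (318,258.2), handle (311,294), clip inner edge (345.6,315), pointer (307.7,313.8). Side view: pivot (320.2,237.3), handle (378,253), clip inner edge (401.8,248.3).

```bash
cat > h.py <<'E'
import numpy as np
from station import arm, snapshot, camera_info
from scipy.spatial.transform import Rotation as Ro
def ray(n,u,v,z):
    c=camera_info(n); R=np.array(c["R"]); t=np.array(c["t"])
    d=R.T@[(u-c["cx"])/c["fx"],(v-c["cy"])/c["fy"],1]; o=-R.T@t
    return (o+d*(z-o[2])/d[2])
def proj(n,X):
    c=camera_info(n); p=np.array(c["R"])@X+c["t"]; return p[:2]/p[2]*[c["fx"],c["fy"]]+[c["cx"],c["cy"]]
E
python3 - <<'E'
from h import *
P={}
for n,d in {"top":dict(pivot=(323.8,232,.046),knob=(318,258.2,.084),handle=(311,294,.08),clip=(345.6,315,.034),clipo=(348.3,325.8,.034),pointer=(307.7,313.8,.027),kL=(306,260.7,.084),kR=(329.7,255.9,.084)),
  "side":dict(pivot=(320.2,237.3,.046),handle=(378,253,.08),clip=(401.8,248.3,.034),clipo=(413.8,249.2,.034))}.items():
    for k,v in d.items(): P[n,k]=ray(n,*v)
    for k in d:
        q=P[n,k]-P[n,"pivot"]; print(n,k,P[n,k].round(4),np.hypot(*q[:2]).round(4),np.degrees(np.arctan2(q[1],q[0])).round(2))
d=P["top","kL"]-P["top","kR"]; print("bar",np.hypot(*d[:2]),np.degrees(np.arctan2(d[1],d[0])))
E
```

```text
top pivot [ 0.5853 -0.0369  0.046 ] 0.0 0.0
top knob [ 0.5207 -0.0286  0.084 ] 0.0652 172.66
top handle [ 0.4469 -0.0196  0.08  ] 0.1395 172.86
top clip [ 0.4137 -0.0944  0.034 ] 0.1809 -161.47
top clipo [ 0.3918 -0.1014  0.034 ] 0.2039 -161.58
top pointer [ 0.4112 -0.0152  0.027 ] 0.1755 172.88
top kL [ 0.5137 -0.0045  0.084 ] 0.0786 155.64
top kR [ 0.5272 -0.0522  0.084 ] 0.0601 -165.32
side pivot [ 0.5832 -0.0337  0.046 ] 0.0 0.0
side handle [ 0.4447 -0.0156  0.08  ] 0.1397 172.56
side clip [ 0.4139 -0.0896  0.034 ] 0.1783 -161.72
side clipo [ 0.3894 -0.0982  0.034 ] 0.2042 -161.59
bar 0.04950001153551902 105.74958549419769
```

```bash
cat >> h.py <<'E'
PIV=np.array([.5843,-.0353]); A0=np.radians(172.75); A1=np.radians(360-161.6); 
def knob(A): return PIV+.065*np.array([np.cos(A),np.sin(A)])
def quat(a): return Ro.from_matrix(np.array([[0,0,-1],[np.cos(a),np.sin(a),0],[np.sin(a),-np.cos(a),0]]).T).as_quat()
def st(m=""): print(m,"t",round(arm.read_time(),2),"tcp",np.round(arm.read_tool_pos(),4),"F",np.round(arm.read_ft_force(),1),"M",np.round(arm.read_wrist_torque(),3),"op",round(arm.read_opening(),3))
def yaw():
    y=Ro.from_quat(arm.read_eef_rot()).as_matrix()[:,1]; return np.arctan2(y[1],y[0])
E
python3 - <<'E'
from h import *
k=knob(A0); print(k)
best=None
for a in (np.radians(15.7),np.radians(195.7)):
    qs=[arm.ik([*knob(A),z],quat(a+d)) for A,d,z in((A0,0,.25),(A0,0,.126),(A0,1.1,.128),(A1,1.55,.128),(A1,-.2,.126))]
    print(np.degrees(a)); [print(None if q is None else np.round(q,2)) for q in qs]
    m=max(9 if q is None else abs(q[6]) for q in qs)
    if best is None or m<best[0]: best=(m,a)
a=best[1]; print("use",np.degrees(a))
arm.movep([*k,.25],quat(a)); arm.move_gripper(.5,45); st("above")
arm.line_to([*k,.126],.1); st("down")
import cv2
for n,(x0,y0) in {"top":(250,180),"side":(285,170)}.items():
    im=snapshot(n); cv2.imwrite(f"pics/{n}1.png",cv2.resize(im[y0:y0+140,x0:x0+130],None,fx=3,fy=3))
cv2.imwrite("pics/b1.png",np.hstack([cv2.imread("pics/top1.png"),cv2.imread("pics/side1.png")]))
E
```

```text
[ 0.51981968 -0.02709707]
15.7
[ 0.31  0.51 -0.45  1.86  0.29  0.84 -0.01]
[ 0.24  0.7  -0.35  1.97  0.43  0.55 -0.13]
[ 0.38  0.74 -0.58  1.96  0.66  0.64  0.75]
[ 0.46  0.75 -0.62  1.94  0.7   0.67  1.22]
[ 0.26  0.69 -0.3   1.95  0.37  0.55 -0.22]
195.7
[-0.23  0.5   0.35  1.87 -0.23  0.81 -2.62]
[-0.22  0.7   0.36  1.98 -0.45  0.54 -2.42]
[-0.06  0.67  0.11  1.97 -0.14  0.5  -1.62]
[ 0.07  0.67 -0.01  1.96  0.01  0.51 -1.26]
[-0.2   0.71  0.41  1.97 -0.51  0.56 -2.51]
use 15.7
above t 2.77 tcp [ 0.5198 -0.0271  0.25  ] F [ 1.1 -0.1  0.9] M [0.051 0.015 0.048] op 0.495
down t 4.16 tcp [ 0.5202 -0.027   0.1266] F [-0.5  0.6  0.4] M [ 0.01  -0.008  0.013] op 0.5
```

View pics/b1.png

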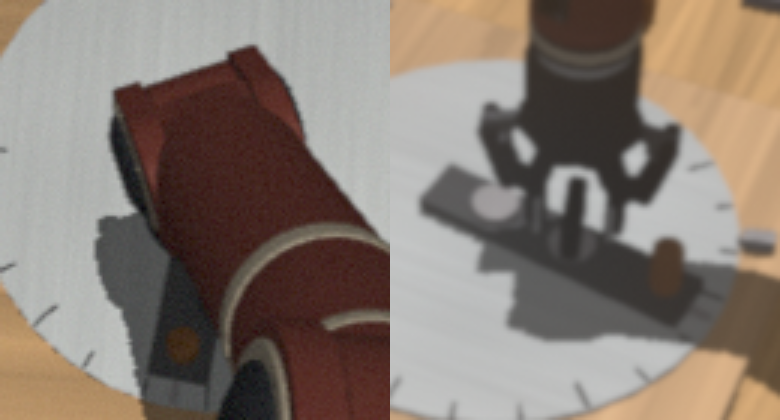

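The side view shows the bar centred between the fingers, with the handle and cap clear. Now I'll grip and loosen in steps.

```bash
cat >> h.py <<'E'
def turn(A,a,d,wait=.25):   # d: loosening rad relative to the start
    arm.movep([*knob(A),.1265+.0025*d],quat(a)); arm.pause(wait)
a0=np.radians(15.7)
E
python3 - <<'E'
from h import *
arm.move_gripper(0,45); arm.pause(.3); st("grip")
for d in np.arange(.1,1.01,.1):
    turn(A0,a0+d,d); st(f"{d:.2f} yaw {yaw()-a0:.3f}")
E
```

```text
grip t 4.92 tcp [ 0.5208 -0.0268  0.1265] F [ 2.9 -0.2  4.5] M [ 0.132 -0.54   0.197] op 0.157
0.10 yaw 0.099 t 5.42 tcp [ 0.5205 -0.0272  0.1266] F [ 4.6  0.4 -3.9] M [-0.025 -1.154  0.167] op 0.156
0.20 yaw 0.198 t 5.92 tcp [ 0.5204 -0.0276  0.1267] F [ 5.1 -0.4 -4.2] M [-0.109 -1.175  0.098] op 0.156
0.30 yaw 0.298 t 6.42 tcp [ 0.5202 -0.028   0.1267] F [ 4.9 -1.4 -5.5] M [-0.263 -1.263  0.049] op 0.156
0.40 yaw 0.397 t 6.92 tcp [ 0.5201 -0.0284  0.1268] F [ 5.  -1.2 -6.2] M [-0.387 -1.235  0.067] op 0.158
0.50 yaw 0.497 t 7.42 tcp [ 0.5199 -0.0289  0.1269] F [ 4.9 -1.8 -6.9] M [-0.485 -1.308  0.087] op 0.155
0.60 yaw 0.597 t 7.92 tcp [ 0.5199 -0.0292  0.127 ] F [ 5.4 -2.5 -8.1] M [-0.491 -1.313 -0.009] op 0.158
0.70 yaw 0.696 t 8.43 tcp [ 0.5197 -0.0295  0.1271] F [ 6.2 -2.  -8.1] M [-0.568 -1.339 -0.059] op 0.157
0.80 yaw 0.796 t 8.93 tcp [ 0.5197 -0.0298  0.1273] F [ 5.  -2.6 -7.2] M [-0.719 -1.399  0.007] op 0.158
0.90 yaw 0.896 t 9.43 tcp [ 0.5196 -0.0301  0.1276] F [ 6.1 -3.1 -6.8] M [-0.739 -1.239 -0.046] op 0.155
1.00 yaw 0.995 t 9.93 tcp [ 0.5196 -0.0303  0.1279] F [ 5.7 -3.1 -7.3] M [-0.83  -1.297 -0.102] op 0.156
```

Run:
```python
from h import *
import cv2
turn(A0,a0+1.1,1.1); st("loose"); 
N=6
for i in range(1,N+1):
    A=A0+(A1-A0)*i/N
    arm.line_to([*knob(A),.1265+.0025*1.1],.05,ori=quat(a0+1.1+A-A0)); arm.pause(.1)
    p=arm.read_tool_pos()[:2]-PIV; st(f"{i} cmdA {np.degrees(A):.1f} act {np.degrees(np.arctan2(*p[::-1]))%360:.1f} r {np.hypot(*p):.4f} yaw {yaw()-a0:.3f}")
ims=[snapshot(n) for n in("top","side")]
[cv2.imwrite(f"pics/{n}2.png",i) for n,i in zip(("top","side"),ims)]
cv2.imwrite("pics/b2.png",np.hstack([cv2.resize(ims[0][200:330,280:370],None,fx=4,fy=4),cv2.resize(ims[1][200:287,330:430],None,fx=4,fy=520/87)]))
```

```text
loose t 10.43 tcp [ 0.5196 -0.0305  0.1281] F [ 4.5 -3.7 -6.5] M [-0.856 -1.318 -0.048] op 0.154
1 cmdA 177.0 act 178.4 r 0.0650 yaw 1.172 t 10.78 tcp [ 0.5193 -0.0335  0.1282] F [ 6.5 -0.3 -6.7] M [-0.253 -1.274  0.05 ] op 0.156
2 cmdA 181.3 act 181.7 r 0.0651 yaw 1.248 t 11.12 tcp [ 0.5192 -0.0372  0.1283] F [ 5.6  0.6 -7.8] M [ 0.011 -1.304  0.153] op 0.157
3 cmdA 185.6 act 185.4 r 0.0652 yaw 1.323 t 11.47 tcp [ 0.5194 -0.0415  0.1283] F [ 5.3  1.6 -8.5] M [ 0.223 -1.283  0.17 ] op 0.157
4 cmdA 189.8 act 189.3 r 0.0653 yaw 1.398 t 11.82 tcp [ 0.5199 -0.0459  0.1284] F [ 4.8  2.1 -8. ] M [ 0.356 -1.203  0.174] op 0.155
5 cmdA 194.1 act 193.4 r 0.0654 yaw 1.472 t 12.18 tcp [ 0.5207 -0.0504  0.1284] F [ 5.2  2.3 -9.7] M [ 0.445 -1.169  0.231] op 0.159
6 cmdA 198.4 act 197.4 r 0.0654 yaw 1.547 t 12.53 tcp [ 0.5219 -0.0549  0.1285] F [  3.8   1.8 -10.5] M [ 0.592 -1.095  0.2  ] op 0.152
```

View pics/b2.png

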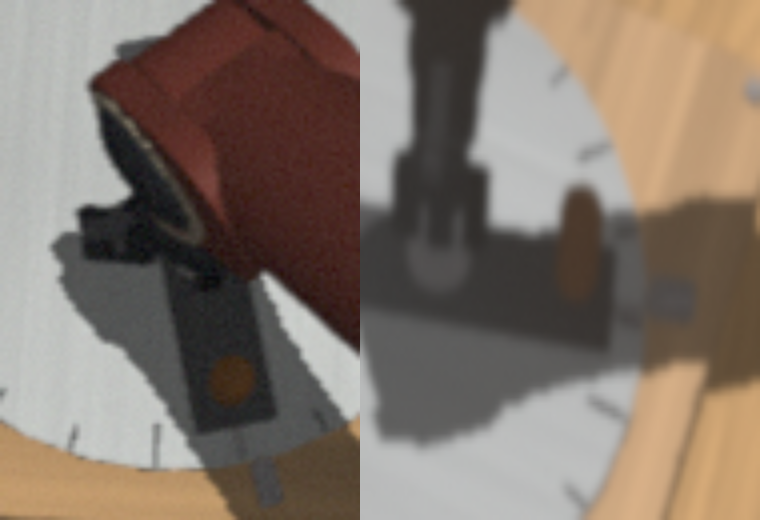

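The arm has followed the swing: the handle is now at about (338.2,294.2) in the top view, nearly in line with the clip. I'll work out the angle from the handle.

Run:
```python
from h import *
import cv2
pt=np.array([.5853,-.0369]); ps=np.array([.5832,-.0337])
def ang(q,p): q=q[:2]-p; return np.degrees(np.arctan2(q[1],q[0]))%360, np.hypot(*q)
print(ang(ray("top",338.25,294.25,.08),pt), ang(ray("side",330+(580-360)/4,200+190*87/520,.08),ps))
im=cv2.imread("pics/top2.png")[270:330,310:360]; s=cv2.imread("pics/side2.png")[225:275,360:420]
f=lambda i,k:cv2.convertScaleAbs(cv2.resize(i,None,fx=k,fy=k,interpolation=cv2.INTER_CUBIC),alpha=1.7,beta=10)
a,b=f(im,8),f(s,6); 
b=cv2.copyMakeBorder(b,0,480-b.shape[0],0,0,cv2.BORDER_CONSTANT); cv2.imwrite("pics/b3.png",np.hstack([a,b]))
```

```text
(np.float64(195.62857478083396), np.float64(0.1401476327728942)) (np.float64(198.62664373699542), np.float64(0.13780568208250596))
```

View pics/b3.png

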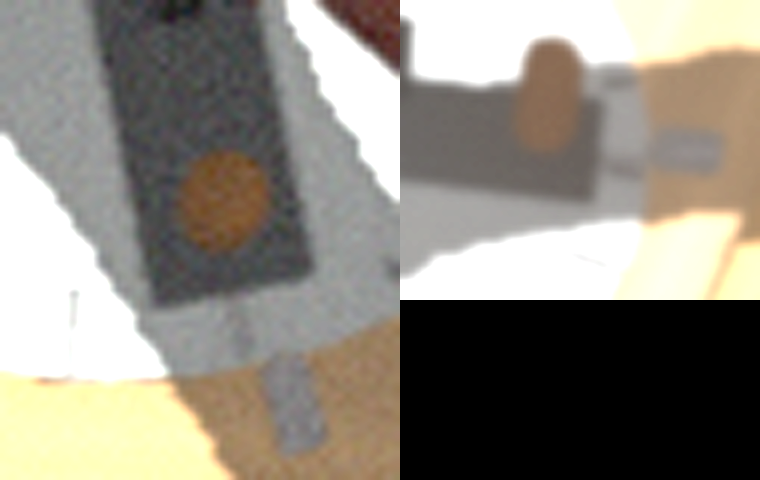

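Run:
```python
from h import *
pt=np.array([.5853,-.0369]); ps=np.array([.5832,-.0337])
def ang(q,p): q=q[:2]-p; return (np.degrees(np.arctan2(q[1],q[0]))%360).round(2), np.hypot(*q).round(4)
T=lambda u,v,z:print(ang(ray("top",310+u/8,270+v/8,z),pt))
T(232,288,.038);T(153,305,.038);T(312,270,.038);T(243,355,.027);T(285,357,.034);T(301,450,.034);T(225,195,.08)
S=lambda u,v,z:print("s",ang(ray("side",360+(u-400)/6,225+v/6,z),ps))
S(598,150,.038);S(602,100,.038);S(594,200,.038);S(640,172,.027);S(653,148,.034);S(720,150,.034);S(553,52,.08)
for A in (195.6,197.5,198.4):
    for nm,r,z in(("barend",.161,.038),("ptr",.177,.027),("handle",.14,.08)):
        for n,p in(("top",pt),("side",ps)):
            X=[*(p+r*np.array([np.cos(np.radians(A)),np.sin(np.radians(A))])),z]; u=proj(n,np.array(X))
            print(A,nm,n,((u-[310,270])*8 if n=="top" else (u-[360,225])*6+[400,0]).round())
```

```text
(np.float64(195.39), np.float64(0.16))
(np.float64(187.88), np.float64(0.1616))
(np.float64(203.06), np.float64(0.1609))
(np.float64(195.38), np.float64(0.1767))
(np.float64(198.62), np.float64(0.1802))
(np.float64(197.98), np.float64(0.2045))
(np.float64(195.51), np.float64(0.1403))
s (np.float64(194.37), np.float64(0.1595))
s (np.float64(203.18), np.float64(0.1606))
s (np.float64(185.9), np.float64(0.1622))
s (np.float64(195.09), np.float64(0.1756))
s (np.float64(197.03), np.float64(0.1792))
s (np.float64(197.72), np.float64(0.2032))
s (np.float64(196.42), np.float64(0.1391))
195.6 barend top [235. 291.]
195.6 barend side [603. 144.]
195.6 ptr top [246. 355.]
195.6 ptr side [644. 169.]
195.6 handle top [226. 193.]
195.6 handle side [555.  56.]
197.5 barend top [255. 287.]
197.5 barend side [604. 133.]
197.5 ptr top [267. 351.]
197.5 ptr side [645. 157.]
197.5 handle top [243. 190.]
197.5 handle side [556.  47.]
198.4 barend top [264. 285.]
198.4 barend side [604. 127.]
198.4 ptr top [278. 348.]
198.4 ptr side [645. 152.]
198.4 handle top [252. 187.]
198.4 handle side [556.  42.]
```

Bar end, handle and pointer all put the arm at about 195.4°, against a clip at 198.3°, so it needs another 3°. The TCP reads about 2° ahead of the arm. I'll close the loop on the measured TCP.

```bash
cat >> h.py <<'E'
import json,cv2
def tcpang():
    p=arm.read_tool_pos()[:2]-PIV; return np.degrees(np.arctan2(p[1],p[0]))%360
def servo(Atcp,a,z,cmd,n=3,wait=.15):  # hold the measured TCP angle Atcp (deg); cmd = commanded angle (deg)
    for _ in range(n):
        arm.movep([*knob(np.radians(cmd)),z],quat(a)); arm.pause(wait)
        cmd+=np.clip(.8*(Atcp-tcpang()),-1.5,1.5)
    return cmd
def pic(name):
    f=lambda i,k:cv2.convertScaleAbs(cv2.resize(i,None,fx=k,fy=k,interpolation=cv2.INTER_CUBIC),alpha=1.7,beta=10)
    a,b=f(snapshot("top")[270:330,310:360],8),f(snapshot("side")[225:275,360:420],6)
    cv2.imwrite(name,np.hstack([a,cv2.copyMakeBorder(b,0,180,0,0,cv2.BORDER_CONSTANT)]))
E
python3 - <<'E'
from h import *
a=a0+1.1+np.radians(198.4-172.75)
cmd=servo(200.4,a+.03,.1293,201.,4); print(cmd,tcpang()); arm.pause(.3); st()
pic("pics/b4.png")
E
```

```text
203.1106183845873 199.91844571204084
 t 14.53 tcp [ 0.5228 -0.0576  0.1284] F [ 3.6  5.4 -8.1] M [ 1.24  -0.759  0.242] op 0.152
```

View pics/b4.png

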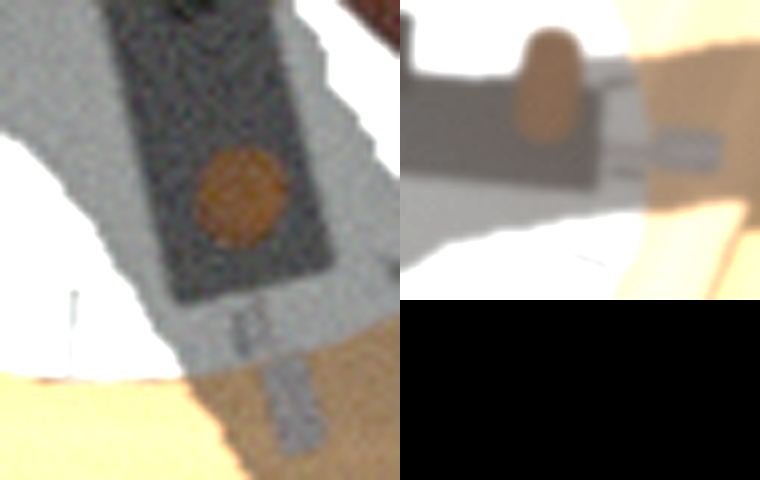

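Arm now at about 197.4° (bar-end centre (254,286), handle (241,190) in the crop), so it is 1° short. I'll nudge it on, then tighten stepwise while holding position.

Run:
```python
from h import *
a=a0+1.1+np.radians(198.4-172.75)
cmd=servo(201.1,a+.03,.1293,204,4); arm.pause(.5); print(cmd,tcpang()); st()
B=np.radians(198.4-172.75)
for d in np.arange(1.05,.29,-.08):
    cmd=servo(201.1,a0+B+d,.1265+.0025*d,cmd,2,.2)
    print(f"d {d:.2f} yawd {yaw()-a0-B:.3f} cmd {cmd:.2f} ang {tcpang():.2f} Mz {np.mean([arm.read_wrist_torque()[2]]):.3f}"); 
st(); pic("pics/b5.png")
```

```text
205.24545843697572 200.88405888160608
 t 16.73 tcp [ 0.5232 -0.0586  0.1284] F [ 2.4  7.6 -9.6] M [ 1.684 -0.486  0.307] op 0.156
d 1.05 yawd 1.052 cmd 204.99 ang 201.25 Mz 0.315
d 0.97 yawd 0.971 cmd 204.64 ang 201.28 Mz 0.216
d 0.89 yawd 0.891 cmd 204.38 ang 201.24 Mz 0.163
d 0.81 yawd 0.810 cmd 204.28 ang 201.15 Mz 0.158
d 0.73 yawd 0.730 cmd 204.27 ang 201.12 Mz 0.197
d 0.65 yawd 0.650 cmd 204.39 ang 201.04 Mz 0.151
d 0.57 yawd 0.570 cmd 204.60 ang 200.98 Mz 0.140
d 0.49 yawd 0.491 cmd 204.81 ang 200.98 Mz 0.215
d 0.41 yawd 0.411 cmd 205.06 ang 200.96 Mz 0.199
d 0.33 yawd 0.331 cmd 205.32 ang 200.97 Mz 0.188
 t 25.73 tcp [ 0.5237 -0.0585  0.1268] F [ 1.3  7.6 -6.3] M [ 1.573 -0.437  0.188] op 0.156
```

View pics/b5.png

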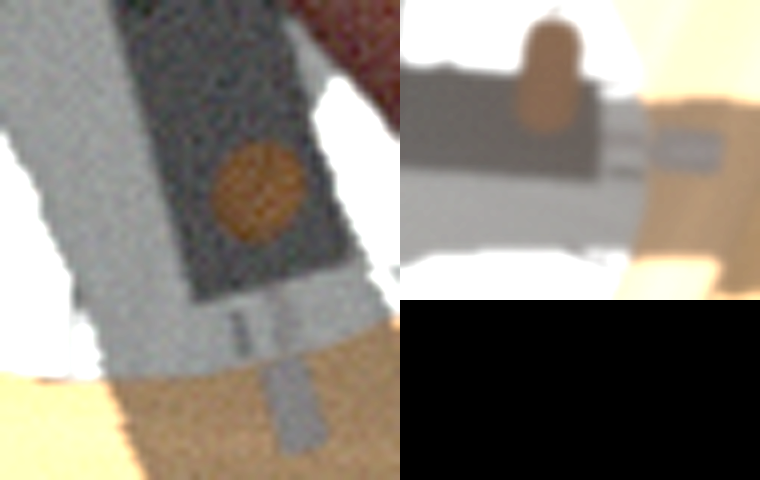

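The pointer tip at (288,352) meets the clip's inner edge at (285,358), so the arm is at most about 0.6° ahead. The clamp is still free (Mz flat at about 0.18). Tightening on, with the target eased by 0.4°.

Run:
```python
from h import *
B=np.radians(198.4-172.75); cmd=205.0
for d in np.arange(.25,-.56,-.08):
    cmd=servo(200.6,a0+B+d,.1265+.0025*d,cmd,2,.12); arm.pause(.1)
    m=[]
    for _ in range(5): m.append(arm.read_wrist_torque()[2]); arm.pause(.02)
    m=np.mean(m); print(f"d {d:.2f} yawd {yaw()-a0-B:.3f} cmd {cmd:.2f} ang {tcpang():.2f} Mz {m:.3f} op {arm.read_opening():.3f}")
    if m>.38: break
st()
```

```text
d 0.25 yawd 0.251 cmd 204.61 ang 200.82 Mz 0.253 op 0.154
d 0.17 yawd 0.171 cmd 204.42 ang 200.69 Mz 0.251 op 0.156
d 0.09 yawd 0.092 cmd 204.50 ang 200.54 Mz 0.305 op 0.156
d 0.01 yawd 0.012 cmd 204.68 ang 200.49 Mz 0.346 op 0.155
d -0.07 yawd -0.068 cmd 204.91 ang 200.48 Mz 0.344 op 0.161
d -0.15 yawd -0.147 cmd 205.13 ang 200.47 Mz 0.392 op 0.156
 t 31.32 tcp [ 0.5242 -0.0578  0.1265] F [ 0.8  7.7 -0.8] M [ 1.67  -0.227  0.414] op 0.156
```

Run:
```python
from h import *
B=np.radians(198.4-172.75); cmd=205.1
for d in (-.21,-.27):
    cmd=servo(200.5,a0+B+d,.1265+.0025*d,cmd,2,.12); arm.pause(.1)
    m=[]
    for _ in range(8): m.append(arm.read_wrist_torque()[2]); arm.pause(.02)
    print(f"d {d:.2f} yawd {yaw()-a0-B:.3f} cmd {cmd:.2f} ang {tcpang():.2f} Mz {np.mean(m):.3f}")
st(); pic("pics/b6.png")
```

```text
d -0.21 yawd -0.207 cmd 205.12 ang 200.46 Mz 0.441
d -0.27 yawd -0.267 cmd 205.18 ang 200.47 Mz 0.461
 t 33.26 tcp [ 0.5244 -0.0577  0.1265] F [0.7 8.6 0.8] M [ 1.748 -0.177  0.465] op 0.153
```

View pics/b6.png

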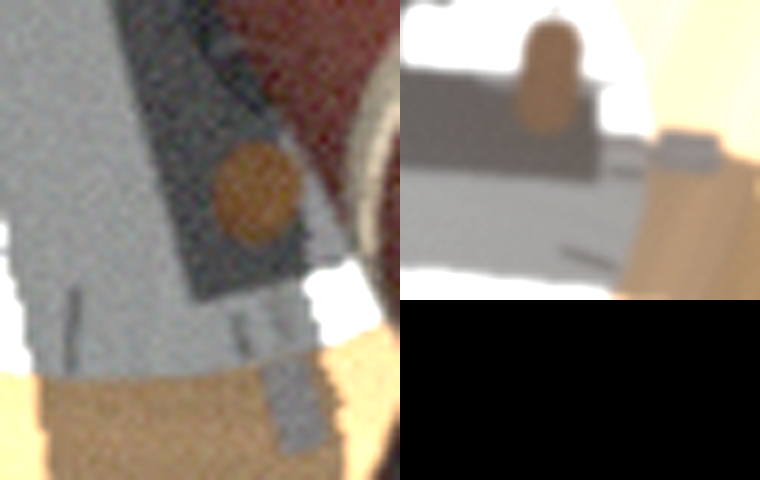

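Run:
```python
from h import *
B=np.radians(198.4-172.75); a=a0+B-.27
for c in (203.5,202): arm.movep([*knob(np.radians(c)),.1258],quat(a)); arm.pause(.15); st(f"relax {c} {tcpang():.2f}")
arm.move_gripper(.5); arm.pause(.2); st("open")
p=arm.read_tool_pos(); arm.line_to([p[0],p[1],.25],.1); arm.movep([.35,-.45,.32],quat(a)); arm.pause(.3); st("away")
im=snapshot("top"); cv2.imwrite("pics/top7.png",im)
f=lambda i,k:cv2.resize(i,None,fx=k,fy=k,interpolation=cv2.INTER_CUBIC)
s=f(snapshot("side")[220:290,295:420],3)
t=f(im[205:330,280:370],4); cv2.imwrite("pics/b7.png",np.hstack([t,cv2.copyMakeBorder(s,0,t.shape[0]-s.shape[0],0,0,cv2.BORDER_CONSTANT)]))
```

```text
relax 203.5 199.95 t 33.76 tcp [ 0.5241 -0.0572  0.1265] F [ 2.4  6.2 -0.1] M [ 1.321 -0.435  0.403] op 0.155
relax 202 199.50 t 34.16 tcp [ 0.5239 -0.0567  0.1265] F [1.8 4.9 1.1] M [ 1.188 -0.474  0.352] op 0.156
open t 34.75 tcp [ 0.5238 -0.0599  0.1257] F [ 0.5 -0.5  0.4] M [0.057 0.027 0.016] op 0.499
away t 38.03 tcp [ 0.3506 -0.4494  0.32  ] F [-0.6  0.1 -0.4] M [ 0.001  0.026 -0.048] op 0.502
```

View pics/b7.png

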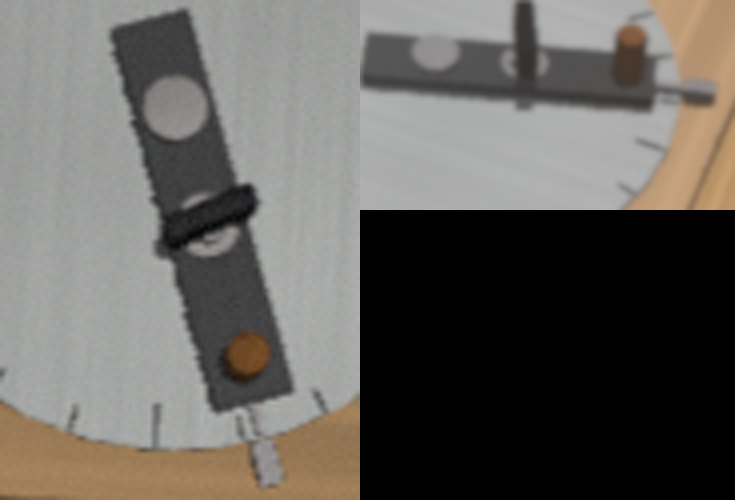

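The unobstructed view shows the pointer meeting the clip at about (345.5,315), with the clip where it was at the start. The handle at (342,293.3) puts the arm at about 198.8° against 198.4°, roughly 1.5 mm off. Nothing is touching, so I'm handing in.

Run:
```python
from station import arm,ticket
print(arm.read_time()); print(ticket.finish_job())
```

```text
38.1333
the job is handed in; nothing more can be done
None
```

I loosened the knob by about 1.1 rad, swung the arm about 26° counter-clockwise to the clip, retightened the knob, let go and backed away. I handed the job in at 38.1 s, and it gave no verdict.

**Last checks**
- **Pointer:** it meets the clip in the final unobstructed pictures. The handle puts the arm at about 198.8° against about 198.4° for the clip, roughly 1.5 mm off with a 5 mm limit.
- **Clip:** its inner edge is at the same pixel as at the start, so it has not shifted.
- **Clamp:** the knob's moment rose about 0.28 N m above the free level. That is about 0.7 rad past touching, and I estimate 80–95 N on the disc. The contact force can't be read directly, so this rests on the torque rise and the turn angle.
- **Release:** the wrist force and moment read about zero once the gripper was clear.

**Disagreements and gaps**
- **Arm angle:** with the knob gripped, the robot's reported position ran about 2° ahead of the arm. I set the arm angle from the pictures instead, correcting twice.
- **Loosening:** the torque gave no clear sign of the clamp coming free, so I turned past the stated 0.9 rad limit.
- **Bystanders:** I did not check the cup, jar and brush in the last picture. The robot stayed clear of them throughout.

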